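# Clamp a T-bracket in the sloping deburring jig

### The arm

A 7-joint arm with a two-finger parallel gripper is mounted at the origin on the work surface. World frame = base frame: x ahead of the robot, y to its left, z up, the work surface at z = 0. Lengths are in m, angles in rad, forces in N, time in s.
With the tool pointing down it reaches from about 0.4 to 0.85 m from the base axis. Payload 4.5 kg.
Tool frame: the origin (TCP) lies midway between the tips of the shut fingers; the grasp point (between the pads) lies 19 mm behind it; z points along the fingers, y is the line along which they close (so a half turn about z gives the same grasp; the last joint's range is limited). The gripper opens to 88 mm and grips with 3 to 60 N. Pads are 18 mm wide; open, the fingers measure 123 mm over their backs; the gripper's body (75 mm by 187 mm) begins 45 mm behind the grasp point.
Start: joints at [-1.234, 0.689, -0.195, 1.565, 0.157, 0.902, -0.215], TCP at [0.186, 0.597, 0.239] pointing down, gripper open.
Joint ranges: [-3.01, 3.01], [-0.46, 2.08], [-1.47, 1.51], [0.13, 2.56], [-1, 4.14], [0.04, 2.09], [-2.66, 2.66]. Speed limits (rad/s): [2.57, 2.57, 3.14, 3.14, 3.14, 3.14, 3.14].

### API

Orientations are given as a unit quaternion [x, y, z, w].
In Python, from plant import r gives the robot as it stands.
- The arm moves only by the tool move_arm, never from a script. Its argument "targets" is a list that holds one entry, the list of rows, each a list of 7 numbers: the opening, from 0 (shut) to 1 (fully open), then the shift along the tool's x, y, z in mm, then the turn, a rotation vector about the tool's x, y, z in degrees. In form: [[[claw, dx, dy, dz, ax, ay, az], ...]]. A call has 1 to 10 rows; each row is the pose to reach, as a shift and turn from the pose commanded when the call began, along the tool's axes at that moment; what a row does not reach only later rows make up. A row lasts 1/8 s, in which the tool goes at most 62.5 mm and 10.7 degrees, less where a joint would pass 70% of its speed; a pose out of reach is approached as far as the arm can. A call with a gripper value outside its range is refused whole. The fingers move at their own pace and stop on an object; "newtons" is the grip in N (left out, the last holds). Time passes only in rows, so rows that repeat a pose let the fingers close. It gives the time, the measured TCP pose, the force, the opening and the grip force at its end, in the units of the state.
- r.get_state(): the state, without advancing time (a new reading comes with each control period).
- r.snapshot(name): name is "side" or "top" or "wrist"; returns the picture (420x560x3 uint8, red, green, blue); there is no depth.
- r.camera_info(name): a dict with "fx", "fy", "cx", "cy" (pixels), "R" (3x3) and "t" (3): a world point X has camera coordinates R X + t. Camera axes: x right, y down, z forward; pixel columns grow to the right and rows downward; lengths in m; the calibration is good to about 2 mm. The wrist camera is an equidistant fisheye: a pixel r from the principal point sees the ray r / f radians off the axis. A picture is of the moment at which its call begins: read the wrist's pose just before it. camera_info takes no time and is no camera call; for the wrist camera it gives the pose at the moment of the call.
- r.finish_job(): hands the job in; it is judged then, once.
The state is a dict: "clock": time; "q": joint angles; "qd": joint speeds; "joint_torque": joint torques, N m; "tool_pos": TCP position; "eef_rot": TCP orientation; "contact_force": force on the tool from outside, world axes, zero at the start; "moment": the same for the moment, N m; "opening": opening from 0.0 (shut) to 1.0 (fully open); "finger_force": force on a finger pad.
Only numpy, scipy, OpenCV 4.12 (cv2) and the standard library are available. Lean on these libraries where they do the work, as an engineer would, in place of code of your own. Each camera call takes 0.05 s, during which the arm holds its last target. There are 200 camera calls.

### The job

Lay the aluminium T-bracket flat on the sloping bed of the blue deburring jig, its upright web on the lower half, right down the slope with its edge resting squarely against the lower lip. Then swing the red hold-down bar with the black handle over it and press it down until it snaps under its brass spring catch and stays shut by itself, pressing firmly but without leaning on it hard. Do not disturb the other things on the bench.

Things in the scene. Friction and masses are not known exactly. Their poses are not given: they have to be found in the camera images.
- bracket: loose aluminium T-bracket, 0.4 to 0.85 kg, lying flat on the bench, web on the side away from the robot. Base plate 110 (x) by 140 (y) by 12 mm (z 0 to 12). On it an upright web, the place to grip: 12 mm thick in x, 100 mm long in y, z 12 to 58 mm, mid-plane at x = -20 mm. Origin: centre of the plate's underside; z up.
- bed: sloping steel bed of the fixed blue jig, tilted 30 degrees. Origin: middle of the bracket seat, 85 mm over the bench. z: normal to the bed; x: up the slope (towards the robot); y: across. Surface x -65 to 70, y +-97 mm. Lower lip 9 mm high, face at x = -56; side guides 10 mm high, faces at y = +-76 (x -50 to 0). Seated bracket: its frame agrees with the bed's within 1 mm.
- strap (a joint): angle of the red hold-down bar (205 x 20 x 8 mm) about its hinge, which lies along the bed's x: 0 shut, parallel to the bed; 1.57 upright; starts open at 1.7 to 2.05, leaning outwards. A spring (0.45 N m when shut) lifts it open whenever it is let go uncaught. Its rubber pad ends 1 mm above the bracket's plate. End stop at -0.02 rad.
- strap_handle (a point): grip point on the axis of the bar's black handle: a rod 16 mm thick along the bed's x that sticks out 50 mm from the bar's low-side face; the point is 27 mm from that face, 213 mm from the hinge axis. Shut, it is at x = -7, y = -121, z = 22 mm in the bed's frame, beyond the bed's edge. Axes are the bar's: x as the bed's, -y from hinge to handle.
- strap_hinge (a point): point on the bar's hinge axis, at x = 30, y = 92, z = 22 mm in the bed's frame; axes as the bed's. The bar swings in the bed's plane x = 30 mm. Hinge ears reach 32 mm over the bed.
- catch_mouth (a point): where the bar's end lies when caught: x = 30, y = -88, z = 22 mm in the bed's frame; axes as the bed's. The brass spring catch on its uphill side, 45 mm high, has a sloping nose that the bar pushes aside (about 10 N at the handle, over the last 15 mm) and that then snaps over the bar's top; push the bar to about -0.01 rad for this.
- disc: red abrasive disc, 110 mm across, 22 mm high, lying flat; origin under its centre (bystander)
- brush: hand brush lying on the bench, about 200 mm long (bystander)
- can: upright blue spray can, 60 mm across, 110 mm high; origin under its centre (bystander)
- mug: white mug, 80 mm across, 90 mm high; origin under its centre (bystander)
- hammer: hammer lying on the bench (bystander)
- offcuts: two flat steel offcuts lying on each other, joined, 90 x 60 x 16 mm; origin under the centre (bystander)
There are look-alikes about, which are no part of the job. Leave any brown look-alike of the bracket alone.

How it is judged:
By the outcome, as a careful person would: the job done as asked, in the order asked, and still so for the second after the job is handed in, with the robot touching nothing.
It also fails if it takes over 72 s, if anything falls off the work surface, if the arm or the gripper's body presses on something with over 40 N, if the wrist force passes 120 N, or if a joint passes its speed limit or range.

## Working session

There is one attempt and no reset: what is moved stays moved. The work goes in short steps, Python scripts to look and compute and a tool call to move; the robot and the scene stay as the last step left them, time stands still between calls to the robot, and variables do not carry over. Pictures are saved under pics/ and viewed, at most 10 in all, crops included, and the job is handed in when it is done.

Besides the shell and the picture viewer there is one more tool, called after "Request:" as a command line: name --argument value ..., lists and objects as JSON in quotes. move_arm: Moves the arm, as the interface text tells. Its arguments: {"type":"object","properties":{"targets":{"type":"array","items":{"type":"array","items":{"type":"array","items":{"type":"number"}}}},"newtons":{"type":"number"}},"required":["targets"]}

```bash
mkdir -p pics; ls; python3 - <<'E'
from plant import r
import cv2,numpy as np
a=r.snapshot("side");b=r.snapshot("top")
cv2.imwrite("pics/side0.png",a[...,::-1]);cv2.imwrite("pics/top0.png",b[...,::-1])
for n in("side","top","wrist"):
    c=r.camera_info(n);print(n,{k:np.round(v,4).tolist() for k,v in c.items()})
print(r.get_state())
E
```

```text
pics
side {'fx': 442.5292, 'fy': 442.5292, 'cx': 272.3132, 'cy': 219.1284, 'R': [[0.9949, -0.0996, 0.0176], [-0.0426, -0.5707, -0.82], [0.0917, 0.8151, -0.5721]], 't': [-0.502, 0.0842, 1.2637]}
top {'fx': 453.4233, 'fy': 453.4233, 'cx': 283.1336, 'cy': 207.339, 'R': [[0.0049, -0.9998, 0.0185], [-0.9817, -0.0084, -0.1901], [0.1902, -0.0172, -0.9816]], 't': [-0.0195, 0.5262, 1.2324]}
wrist {'fx': 325.1923, 'fy': 325.1923, 'cx': 280.5123, 'cy': 214.0388, 'R': [[0.2981, 0.9545, -0.0023], [0.9174, -0.2858, 0.2769], [0.2637, -0.0847, -0.9609]], 't': [-0.6238, -0.0383, 0.3899]}
{'clock': 0.1, 'q': array([-1.23417191,  0.6898979 , -0.19449243,  1.56620827,  0.15731595,
        0.90250071, -0.21513982]), 'qd': array([ 0.00020061, -0.00191706,  0.0009853 , -0.00390095,  0.00053047,
       -0.00224791,  0.00180476]), 'joint_torque': array([-2.53367340e-03, -5.28494453e+01, -1.27122715e+00, -1.53836542e+01,
       -5.25160145e-02,  1.97277237e-03,  5.00743920e-05]), 'tool_pos': array([0.18628074, 0.59601623, 0.23799938]), 'eef_rot': array([ 1.50823835e-01,  9.88560323e-01, -8.10541522e-04, -4.90675714e-05]), 'contact_force': array([-0.15370049,  0.90151917, -0.18110215]), 'moment': array([-0.04659856, -0.02931664, -0.01023607]), 'finger_force': 0.0, 'opening': 1.0010134845208343}
```

View pics/side0.png

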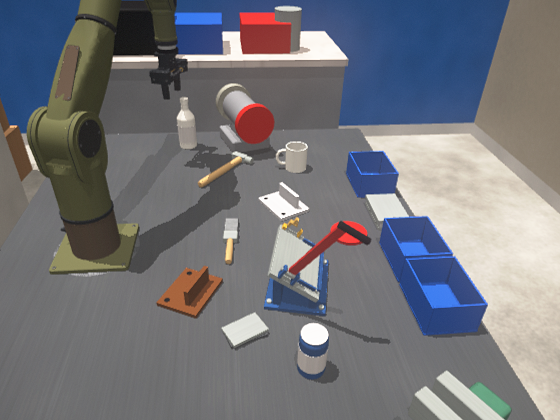

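View pics/top0.png

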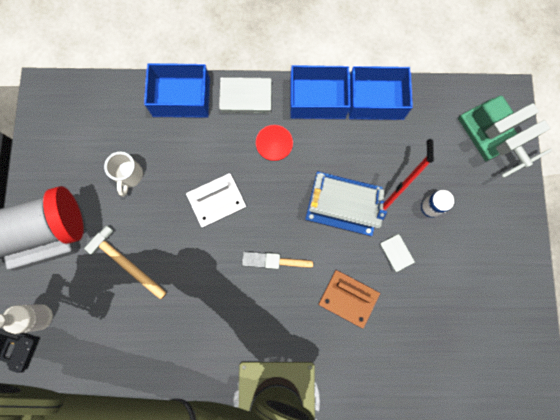

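The top view shows the two candidate brackets: the aluminium one at (216,199), with its web on the far side, and the brown one at (350,298). The aluminium one fits the description and the brown one is the look-alike. The jig is at (347,203), with its brass catch at (317,195), the red bar running from (385,208) to its handle at (430,150), and the can at (438,203).

```bash
cat > h.py <<'E'
import numpy as np,cv2
from scipy.spatial.transform import Rotation as Ro
from plant import r
def ray(c,uv,fish=False):
    d=np.array([(uv[0]-c['cx'])/c['fx'],(uv[1]-c['cy'])/c['fy'],1.])
    if fish:
        th=np.hypot(d[0],d[1]);d=np.array([*(d[:2]/th*np.sin(th)),np.cos(th)]) if th>1e-9 else d
    R=np.array(c['R']);t=np.array(c['t']);return -R.T@t,R.T@(d/np.linalg.norm(d))
def onz(c,uv,z,fish=False):
    o,d=ray(c,uv,fish);return o+d*(z-o[2])/d[2]
def tri(*rays):
    A=sum(np.eye(3)-np.outer(d,d) for o,d in rays);b=sum((np.eye(3)-np.outer(d,d))@o for o,d in rays)
    return np.linalg.solve(A,b)
def proj(c,X,fish=False):
    p=np.array(c['R'])@np.array(X)+np.array(c['t'])
    if fish:
        n=np.hypot(p[0],p[1]);th=np.arctan2(n,p[2]);return np.array([c['cx']+c['fx']*th*p[0]/n,c['cy']+c['fy']*th*p[1]/n])
    return np.array([c['cx']+c['fx']*p[0]/p[2],c['cy']+c['fy']*p[1]/p[2]])
E
python3 - <<'E'
from h import *
b=cv2.imread("pics/top0.png");a=cv2.imread("pics/side0.png")
t=cv2.resize(b[120:250,180:410],None,fx=3.4,fy=3.4,interpolation=2);cv2.imwrite("pics/topc.png",t)
s=cv2.resize(a[170:320,230:390],None,fx=4,fy=4,interpolation=2);cv2.imwrite("pics/sidec.png",s)
g=b.min(2);m=np.zeros_like(g);m[165:235,175:255]=(g[165:235,175:255]>140)*255
cs,_=cv2.findContours(m,0,2);k=max(cs,key=cv2.contourArea)
bx=cv2.boxPoints(cv2.minAreaRect(k));c=r.camera_info("top")
W=np.array([onz(c,p,.012) for p in bx]);print(bx.round(1).tolist(),W.round(3).tolist(),W.mean(0))
for i in range(4):print(np.linalg.norm(W[i]-W[i-1]),np.degrees(np.arctan2(*(W[i]-W[i-1])[1::-1])))
for p in[(347,203),(318,200),(385,208),(438,203),(398,253),(274,143)]:print(p,onz(c,p,.05).round(3))
E
```

```text
[[184.3000030517578, 192.6999969482422], [230.0, 171.3000030517578], [246.5, 206.60000610351562], [200.8000030517578, 228.0]] [[0.575, 0.272, 0.012], [0.641, 0.141, 0.012], [0.535, 0.09, 0.012], [0.471, 0.22, 0.012]] [0.55557283 0.18093087 0.012     ]
0.11615279883925468 26.654373116768816
0.14712314418390718 -63.42124851166627
0.11744630560644959 -154.37753949518836
0.14501532739746795 116.0741016024247
(347, 203) [ 0.541 -0.198  0.05 ]
(318, 200) [ 0.549 -0.115  0.05 ]
(385, 208) [ 0.527 -0.306  0.05 ]
(438, 203) [ 0.543 -0.458  0.05 ]
(398, 253) [ 0.399 -0.337  0.05 ]
(274, 143) [0.717 0.012 0.05 ]
```

View pics/topc.png

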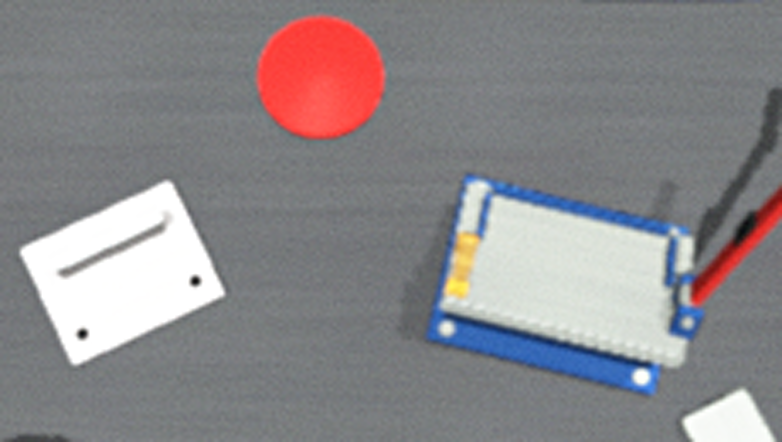

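View pics/sidec.png

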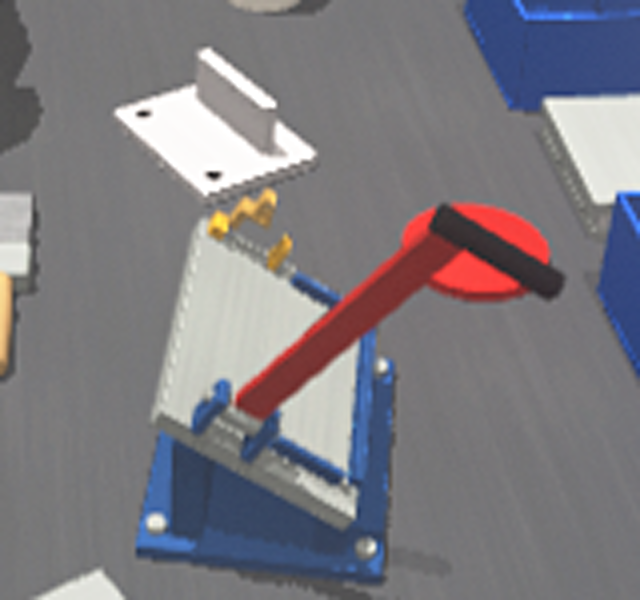

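The crops confirm the silver-white bracket: plate with two holes, web on the far side. In the top picture the jig's uphill edge runs from about (313,207) to (383,221), and the brass catch is on the left. Next I move above the web.

Request:
move_arm --targets '[[[1,-490,-272,30,0,0,46],[1,-490,-272,30,0,0,46],[1,-490,-272,30,0,0,46],[1,-490,-272,30,0,0,46],[1,-490,-272,30,0,0,46],[1,-490,-272,30,0,0,46],[1,-490,-272,30,0,0,46],[1,-490,-272,30,0,0,46],[1,-490,-272,30,0,0,46],[1,-490,-272,30,0,0,46]]]'

```text
clock: 1.35
tool_pos: [0.5764, 0.1838, 0.208]
eef_rot: [0.53, 0.848, -0.001, 0.002]
contact_force: [-0.9, 0.2, 0.6]
opening: 1.005
finger_force: 0.0
```

```bash
python3 - <<'E'
from h import *
c=r.camera_info("wrist");w=r.snapshot("wrist");s=r.get_state()
np.savez("w1.npz",**{k:np.array(v) for k,v in c.items()})
cv2.imwrite("pics/w1.png",w[...,::-1])
print(s['clock'],s['tool_pos'],np.round(Ro.from_quat(s['eef_rot']).as_matrix(),3).tolist(),np.round(s['q'],2))
g=w.min(2);m=((g>140)*255).astype(np.uint8);cs,_=cv2.findContours(m,0,1)
for k in sorted(cs,key=cv2.contourArea)[-3:]:
    a=cv2.approxPolyDP(k,4,True)[:,0];print(cv2.contourArea(k),a.tolist(),[onz(c,p,.012,True).round(4)[:2].tolist() for p in a.astype(float)])
# jig, coarse
t=r.camera_info("top");A=onz(t,(312.9,207.4),.12);B=onz(t,(382.9,221.5),.12);print("uphill",A,B,np.linalg.norm(B-A),np.degrees(np.arctan2(*(B-A)[1::-1])))
E
```

```text
1.4 [0.57407416 0.18781636 0.20800975] [[-0.444, 0.896, -0.0], [0.896, 0.444, -0.001], [-0.001, -0.001, -1.0]] [-0.37  0.69 -0.04  1.67  0.04  0.78  0.03]
440.5 [[430, 0], [446, 20], [470, 30], [489, 23], [495, 9], [492, 0], [488, 19], [469, 27], [452, 20], [444, 0]] [[0.6296, 0.4586], [0.6566, 0.4475], [0.689, 0.4567], [0.7089, 0.4842], [0.7098, 0.5093], [0.7015, 0.5184], [0.7056, 0.4883], [0.6863, 0.4594], [0.6633, 0.4527], [0.6446, 0.4704]]
1034.5 [[91, 179], [78, 221], [101, 228], [113, 193]] [[0.3647, 0.0974], [0.361, 0.0365], [0.3964, 0.044], [0.3994, 0.0944]]
12628.0 [[314, 117], [210, 119], [217, 243], [312, 242]] [[0.5737, 0.2678], [0.4762, 0.2191], [0.5385, 0.0953], [0.635, 0.1442]]
uphill [ 0.51342287 -0.09447425  0.12      ] [ 0.47668378 -0.28125752  0.12      ] 0.1903621612334761 -101.12766338565703
```

View pics/w1.png

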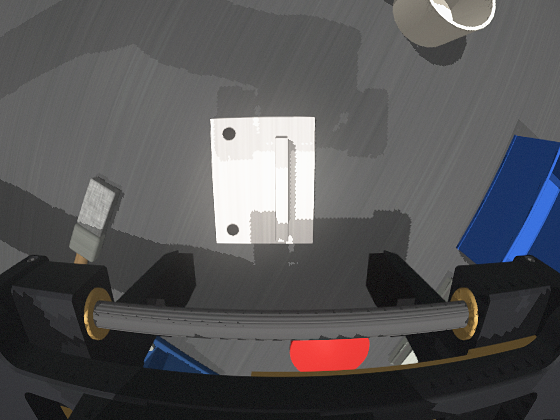

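The wrist view shows the plate with corners (210,119), (314,117), (312,242), (217,243) and the web at x≈283. This agrees with the top view within 1 mm. Next I descend and grip.

Request:
move_arm --targets '[[[1,2.5,1,50,0,0,0],[1,2.5,1,100,0,0,0],[1,2.5,1,150,0,0,0],[1,2.5,1,178,0,0,0],[1,2.5,1,188,0,0,0],[1,2.5,1,188,0,0,0],[0,2.5,1,188,0,0,0],[0,2.5,1,188,0,0,0],[0,2.5,1,188,0,0,0],[0,2.5,1,188,0,0,0]]]' --newtons 45

```text
clock: 2.65
tool_pos: [0.5729, 0.1936, 0.021]
eef_rot: [0.525, 0.851, 0.0, 0.0]
contact_force: [0.0, -0.3, 0.0]
opening: 0.57
finger_force: 0.0
```

Request:
move_arm --targets '[[[0,0,0,0,0,0,0],[0,0,0,0,0,0,0],[0,0,0,0,0,0,0],[0,0,0,0,0,0,0],[0,0,0,0,0,0,0],[0,0,0,0,0,0,0],[0,0,0,0,0,0,0]]]' --newtons 45

```text
clock: 3.52
tool_pos: [0.5727, 0.1935, 0.0207]
eef_rot: [0.525, 0.851, -0.0, -0.0]
contact_force: [0.2, 0.2, -0.3]
opening: 0.131
finger_force: 45.0
```

Request:
move_arm --targets '[[[0,0,0,-20,0,0,0],[0,0,0,-60,0,0,0],[0,0,0,-110,0,0,0],[0,0,0,-160,0,0,0],[0,0,0,-200,0,0,0],[0,0,0,-220,0,0,0],[0,0,0,-220,0,0,0]]]'

```text
clock: 4.4
tool_pos: [0.5731, 0.1936, 0.2427]
eef_rot: [0.525, 0.851, 0.001, 0.001]
contact_force: [0.1, -0.8, -6.5]
opening: 0.13
finger_force: 45.0
```

```bash
python3 - <<'E'
from h import *
print(r.get_state()['contact_force'],r.get_state()['opening'],r.get_state()['tool_pos'])
for n,f,(x0,x1,y0,y1) in(("top","pics/top0.png",(300,400,165,245)),("side","pics/side0.png",(255,345,215,315))):
    b=cv2.imread(f);c=r.camera_info(n);hsv=cv2.cvtColor(b,cv2.COLOR_BGR2HSV)
    print(n)
    M=dict(gray=(hsv[...,1]<50)&(hsv[...,2]>135),blue=(hsv[...,0]>100)&(hsv[...,0]<125)&(hsv[...,1]>110),brass=(hsv[...,0]>12)&(hsv[...,0]<32)&(hsv[...,1]>120),red=((hsv[...,0]<6)|(hsv[...,0]>174))&(hsv[...,1]>150))
    for q,m in M.items():
        z=np.zeros(m.shape,np.uint8);
        if q=="red":x1+=60;y0=120 if n=="top" else 210;x1=max(x1,0)
        z[y0:y1,x0:x1]=m[y0:y1,x0:x1]*255
        cs,_=cv2.findContours(z,0,2)
        for k in sorted(cs,key=cv2.contourArea)[-2:]:
            if cv2.contourArea(k)>8:print(q,cv2.contourArea(k),cv2.approxPolyDP(k,1.7,True)[:,0].tolist())
E
```

```text
[ 0.12526648 -0.84419091 -6.4796952 ] 0.13029435920957627 [0.57310497 0.19358924 0.24271522]
top
gray 115.5 [[399, 234], [380, 244], [399, 244]]
gray 2151.0 [[310, 204], [311, 211], [379, 228], [382, 220], [376, 218], [375, 193], [379, 189], [379, 200], [383, 199], [383, 189], [378, 187], [375, 190], [325, 178], [318, 206], [314, 208]]
blue 132.0 [[323, 173], [328, 177], [373, 188], [377, 186]]
blue 539.0 [[312, 189], [306, 219], [368, 235], [372, 234], [372, 227], [310, 212], [308, 208]]
brass 59.5 [[319, 189], [315, 189], [314, 192], [315, 196], [312, 202], [314, 206], [316, 206]]
red 291.5 [[426, 158], [402, 183], [398, 191], [395, 191], [384, 203], [384, 208], [428, 163]]
side
gray 334.0 [[319, 255], [299, 272], [301, 279], [316, 287]]
gray 1064.0 [[281, 224], [277, 229], [268, 275], [270, 272], [277, 276], [284, 264], [288, 266], [288, 269], [311, 247], [302, 241], [303, 236], [301, 235], [300, 239], [297, 238], [296, 232], [295, 235], [288, 231], [289, 229], [292, 231], [289, 228], [287, 231], [283, 230]]
blue 312.0 [[323, 253], [320, 255], [317, 290], [320, 291], [317, 302], [320, 303], [325, 302], [327, 260], [325, 265], [322, 264]]
blue 650.5 [[270, 278], [264, 308], [324, 313], [324, 304], [322, 310], [319, 310], [317, 305], [314, 309], [300, 306], [299, 303], [302, 300], [298, 298], [300, 295], [284, 286], [281, 302], [274, 304], [272, 302], [272, 282], [277, 282]]
brass 17.5 [[301, 229], [297, 236], [301, 233]]
brass 51.0 [[298, 218], [290, 220], [287, 224], [284, 223], [282, 228], [285, 229], [290, 223], [296, 225], [295, 221]]
red 108.5 [[343, 221], [366, 235], [366, 230], [359, 224]]
red 407.0 [[361, 242], [336, 227], [338, 222], [289, 270], [323, 240], [325, 241], [323, 240], [325, 238], [330, 243], [328, 245], [323, 243], [326, 246], [323, 246], [321, 251], [309, 261], [335, 240], [347, 244]]
```

Request:
move_arm --targets '[[[0,-20,-10,-30,0,0,2],[0,-60,-30,-70,0,0,6],[0,-110,-60,-110,0,0,10],[0,-165,-90,-150,0,0,14],[0,-220,-120,-180,0,0,18],[0,-275,-150,-200,0,0,22],[0,-330,-180,-210,0,0,26],[0,-385,-210,-210,0,0,30],[0,-440,-240,-210,0,0,34],[0,-480,-262,-210,0,0,37.5]]]'

```text
clock: 5.65
tool_pos: [0.5534, -0.3408, 0.4486]
eef_rot: [0.771, 0.637, -0.0, -0.002]
contact_force: [1.9, 1.0, -6.0]
opening: 0.132
finger_force: 45.0
```

Request:
move_arm --targets '[[[0,0,0,0,0,6,0],[0,0,0,0,0,14,0],[0,0,0,0,0,20,0],[0,0,0,0,0,20,0],[0,0,0,0,0,20,0]]]'

```text
clock: 6.28
tool_pos: [0.5546, -0.3389, 0.4498]
eef_rot: [0.759, 0.628, 0.133, -0.111]
contact_force: [0.0, 0.5, -6.9]
opening: 0.131
finger_force: 45.0
```

```bash
python3 - <<'E'
from h import *
c=r.camera_info("wrist");w=r.snapshot("wrist");s=r.get_state()
np.savez("w2.npz",**{k:np.array(v) for k,v in c.items()})
cv2.imwrite("pics/w2.png",w[...,::-1])
cv2.imwrite("pics/w2b.png",cv2.resize(w[...,::-1],(800,600),interpolation=cv2.INTER_CUBIC))
print(s['clock'],s['tool_pos'],np.round(Ro.from_quat(s['eef_rot']).as_matrix(),3).tolist(),np.round(s['q'],2))
E
```

```text
6.325 [ 0.55490604 -0.33834088  0.45045737] [[0.175, 0.983, 0.063], [0.923, -0.186, 0.336], [0.342, -0.0, -0.94]] [ 0.6   0.68  0.08  0.99 -0.36  1.64  0.48]
```

View pics/w2b.png

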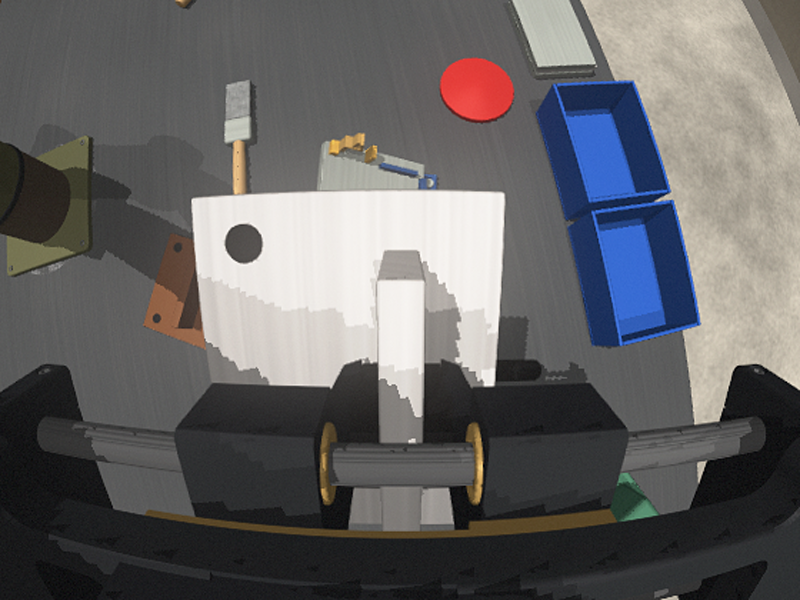

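The held bracket hides most of the bed. Only its catch end shows: the uphill corner at (225,100) and the catch at (245,103) in original pixels. I'll fit the bed corners across the top, side and wrist views.

```bash
cat >> h.py <<'E'
def bedT(p):
    R=Ro.from_euler('z',p[2]).as_matrix()@Ro.from_euler('y',-30,degrees=True).as_matrix()
    return R,np.array([p[0],p[1],.085])
E
python3 - <<'E'
from h import *
from scipy.optimize import least_squares
T=r.camera_info("top");S=r.camera_info("side");W=dict(np.load("w2.npz"))
print(bedT([0,0,np.pi])[0].round(2).tolist())
obs=[("t",T,0,(310.5,206),(70,-97,0)),("t",T,0,(382.5,221),(70,97,0)),
("s",S,0,(281,225),(70,-97,0)),("s",S,0,(268.5,273),(70,97,0)),("w",W,1,(224.5,100),(70,-97,0)),
]
def f(p):
    R,o=bedT(p);return np.concatenate([proj(c,R@np.array(X)/1000+o,fi)-uv for _,c,fi,uv,X in obs])
s=least_squares(f,[.555,-.2,2.95],loss='soft_l1');print(s.x,np.degrees(s.x[2]));print(f(s.x).reshape(-1,2).round(1).tolist())
R,o=bedT(s.x)
for n,X in dict(lipcatch=(-56,-97,9),lipfar=(-65,-97,9),lipnear=(-65,97,9),guideL=(0,-76,10),hinge=(30,92,22),ear=(30,92,32),catchtop=(35,-88,45)).items():
    P=R@np.array(X)/1000+o;print(n,P.round(3),proj(T,P).round(1),proj(S,P).round(1),proj(W,P,1).round(1))
# overlay
im=[]
for f_,c,fi,(x0,y0) in(("pics/top0.png",T,0,(295,160)),("pics/side0.png",S,0,(255,210))):
    b=cv2.imread(f_)[y0:y0+110,x0:x0+100];b=cv2.resize(b,None,fx=4,fy=4,interpolation=2)
    for L in([(70,-97,0),(70,97,0),(-56,97,0),(-56,-97,0)],[(-56,-97,9),(-56,97,9)],[(0,76,10),(-50,76,10)],[(0,-76,10),(-50,-76,10)],[(30,92,22),(30,92,32)]):
        q=np.array([(proj(c,R@np.array(X)/1000+o,fi)-[x0,y0]+.5)*4 for X in L]);cv2.polylines(b,[q.astype(int)],len(L)==4,(255,0,255),1)
    im.append(b)
cv2.imwrite("pics/ov.png",np.hstack(im))
E
```

```text
[[-0.87, -0.0, 0.5], [0.0, -1.0, -0.0], [0.5, 0.0, 0.87]]
[ 0.55021925 -0.19744619  2.91348469] 166.9303764177084
[[0.5, 1.5], [-0.6, 3.3], [-1.3, -0.2], [1.5, 0.7], [3.1, -0.3]]
lipcatch [ 0.624 -0.115  0.065] [318.2 173. ] [321.1 245.2] [295.7 113.5]
lipfar [ 0.631 -0.117  0.06 ] [318.6 170.9] [323.9 246.8] [300.  114.6]
lipnear [ 0.588 -0.306  0.06 ] [385.1 186.4] [321.1 298. ] [296.5 223. ]
guideL [ 0.572 -0.125  0.094] [322.8 188.4] [303.3 239.8] [267.5 117.7]
hinge [ 0.515 -0.284  0.119] [383.2 207.5] [290.  274.5] [248.6 216.2]
ear [ 0.52  -0.285  0.128] [384.3 205.1] [292.4 271.9] [251.3 216. ]
catchtop [ 0.563 -0.11   0.141] [319.3 187.7] [299.8 221.8] [258.4  99.7]
```

View pics/ov.png

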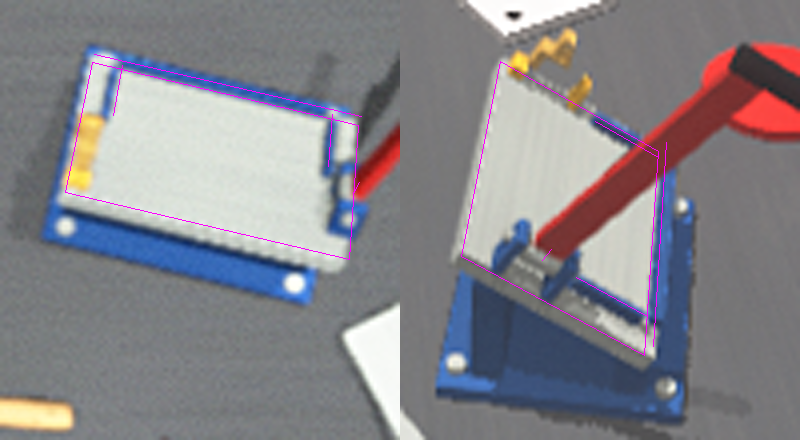

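```bash
python3 - <<'E'
from h import *
T=r.camera_info("top");S=r.camera_info("side")
def yaw(a,b,z,n=T):
    A,B=onz(n,a,z),onz(n,b,z);return A.round(4)[:2],B.round(4)[:2],round(np.degrees(np.arctan2(*(B-A)[1::-1])),2),round(np.linalg.norm(B-A),3)
# column-wise edges of grey bed: lip junction (top) & uphill
b=cv2.imread("pics/top0.png").astype(float);sat=b.max(2)-b.min(2)
up=[];dn=[]
for x in range(330,372):
    col=sat[165:240,x];i=np.where(np.diff((col>55).astype(int))==-1)[0]
    i=[k for k in i if k<30]
    if i:
        k=i[0];up.append((x,165+k+(col[k]-55)/(col[k]-col[k+1])))
    j=[k for k in np.where(np.diff((col>55).astype(int))==1)[0] if k>30]
    if j:
        k=j[0];dn.append((x,165+k+(55-col[k])/(col[k+1]-col[k])))
for n,L,z in(("lip",up,.057),("underside",dn,.11)):
    L=np.array(L);p=np.polyfit(L[:,0],L[:,1],1);p=np.polyfit(*L[abs(L[:,1]-np.polyval(p,L[:,0]))<1].T,1)
    print(n,yaw((330,np.polyval(p,330)),(372,np.polyval(p,372)),z))
print("rivets",yaw((311.5,216.75),(368.5,231),.012))
# guides inner edges along rows (top camera) ~ bed x -25,z10
for y in range(178,196,2):
    row=sat[y,300:395];d=np.diff((row>60).astype(int));print(y,(300+np.where(d!=0)[0]).tolist())
E
```

```text
lip (array([ 0.612 , -0.1494]), array([ 0.5829, -0.2688]), np.float64(-103.7), np.float64(0.123))
underside (array([ 0.4898, -0.1412]), array([ 0.4622, -0.2537]), np.float64(-103.76), np.float64(0.116))
rivets (array([ 0.5067, -0.0993]), array([ 0.4661, -0.2644]), np.float64(-103.8), np.float64(0.17))
178 [322, 323, 331, 345]
180 [321, 323, 339, 354]
182 [313, 314, 321, 323, 346, 362]
184 [313, 314, 320, 322, 354, 370]
186 [320, 322, 363, 377, 379, 380]
188 [312, 313, 314, 317, 320, 321, 372, 375, 379, 382]
190 [311, 312, 314, 320, 377, 378]
192 [311, 312, 313, 319, 376, 378, 393]
194 [310, 312, 313, 319, 376, 378, 391]
```

```bash
cat >> h.py <<'E'
BED=[.5508,-.1950,np.radians(166.25)]
def tool(p=None,dyaw=0):
    R,o=bedT(BED);return np.column_stack([-R[:,1],-R[:,0],-R[:,2]])
def go(bedmm,Rt=None):
    """shift (tool mm) and rotvec deg from the present pose to a TCP point in bed mm"""
    s=r.get_state();C=Ro.from_quat(s['eef_rot']).as_matrix();R,o=bedT(BED)
    Rt=tool() if Rt is None else Rt
    return (C.T@(R@np.array(bedmm)/1000+o-s['tool_pos'])*1000).round(1),np.degrees(Ro.from_matrix(C.T@Rt).as_rotvec()).round(1)
def inbed():
    s=r.get_state();R,o=bedT(BED);C=Ro.from_quat(s['eef_rot']).as_matrix()
    return (R.T@(s['tool_pos']-o)*1000).round(1),np.degrees(Ro.from_matrix(tool().T@C).as_rotvec()).round(1)
E
python3 - <<'E'
from h import *
print(inbed())
for b in((-10,-3,200),(-10,-3,100),(-14,-3,36)):print(b,go(b))
E
```

```text
(array([149.8, 138.3, 335.5]), array([-29.2,  18.7,  -8.1]))
(-10, -3, 200) (array([ 61.7,  78. , 232.3]), array([ 29.2, -18.7,   8.1]))
(-10, -3, 100) (array([ 34.6,  28.1, 314.6]), array([ 29.2, -18.7,   8.1]))
(-14, -3, 36) (array([ 16.4,  -0.4, 369.1]), array([ 29.2, -18.7,   8.1]))
```

Request:
move_arm --targets '[[[0,12,15,45,5,-3,1.5],[0,24,30,90,11,-7,3],[0,36,46,135,17,-11,4.8],[0,48,62,180,23,-15,6.5],[0,57,72,215,27,-17.5,7.6],[0,61.7,78,232,29.2,-18.7,8.1],[0,61.7,78,232,29.2,-18.7,8.1],[0,61.7,78,232,29.2,-18.7,8.1]]]'

```text
clock: 7.32
tool_pos: [0.6572, -0.2199, 0.2553]
eef_rot: [0.76, 0.596, -0.159, -0.203]
contact_force: [0.5, -0.8, -4.9]
opening: 0.131
finger_force: 45.0
```

```bash
python3 - <<'E'
from h import *
s=r.get_state()
print(inbed(),s['clock'],s['q'].round(2),s['contact_force'])
for b in((-12,-3,60),(-14,-3,30),(-14,-3,24)):print(b,go(b))
c=r.camera_info("wrist");w=r.snapshot("wrist");np.savez("w3.npz",**{k:np.array(v) for k,v in c.items()});cv2.imwrite("pics/w3.png",w[...,::-1])
a=r.snapshot("side");cv2.imwrite("pics/side3.png",a[...,::-1])
cv2.imwrite("pics/m3.png",cv2.resize(a[100:330,230:400,::-1],None,fx=2.6,fy=2.6,interpolation=2))
E
```

```text
(array([ -9.5,  -1.2, 202.1]), array([-0.2,  0. ,  0. ])) 7.325 [ 0.21  1.15  0.21  0.57 -0.15  1.96  0.09] [ 0.53307017 -0.76403641 -4.92179639]
(-12, -3, 60) (array([  1.7,   2.1, 142.2]), array([ 0.2, -0. , -0. ]))
(-14, -3, 30) (array([  1.7,   4. , 172.2]), array([ 0.2, -0. , -0. ]))
(-14, -3, 24) (array([  1.7,   4. , 178.2]), array([ 0.2, -0. , -0. ]))
```

Request:
move_arm --targets '[[[0,0.5,1,40,0,0,0],[0,1,2,85,0,0,0],[0,1.5,3,125,0,0,0],[0,1.7,4,150,0,0,0],[0,1.7,4,160,0,0,0],[0,1.7,4,160,0,0,0],[0,1.7,4,160,0,0,0]]]'

```text
clock: 8.3
tool_pos: [0.5843, -0.2001, 0.1145]
eef_rot: [0.761, 0.596, -0.158, -0.203]
contact_force: [0.2, 0.4, -6.0]
opening: 0.13
finger_force: 45.0
```

```bash
python3 - <<'E'
from h import *
s=r.get_state()
print(inbed(),s['clock'],s['q'].round(2),s['contact_force'])
c=r.camera_info("wrist");w=r.snapshot("wrist")
a=r.snapshot("side")[190:310,240:360,::-1];t=r.snapshot("top")[150:250,290:400,::-1]
cv2.imwrite("pics/m4.png",np.hstack([cv2.resize(a,(400,400),interpolation=2),cv2.resize(w[60:320,140:420,::-1],(400,400),interpolation=2)]))
E
```

```text
(array([-14.4,  -3. ,  42.4]), array([-0.2,  0.1,  0. ])) 8.3 [ 0.18  1.11  0.19  1.12 -0.14  1.45  0.12] [ 0.17629794  0.42487262 -5.97810343]
```

View pics/m4.png

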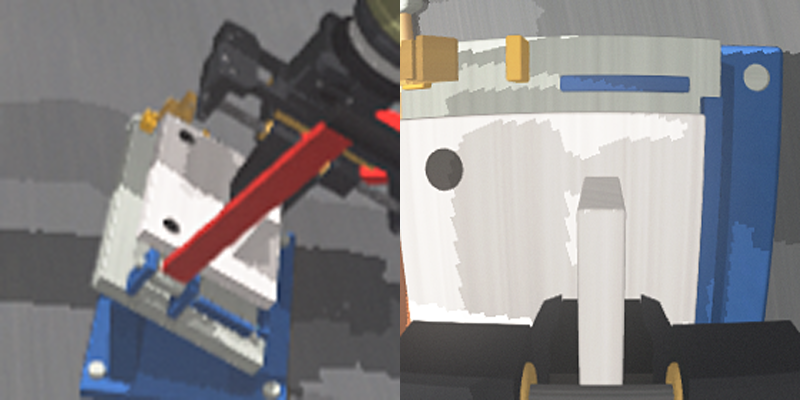

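The bracket hovers over the bed and looks aligned. In the wrist half, the guide's inner edge runs from (252,118) to (343,120) and the plate's edge from (143,139) to (353,135), in original pixels. I'll cast both to check the yaw and the lateral position.

```bash
python3 - <<'E'
from h import *
c=r.camera_info("wrist");w=r.snapshot("wrist");R,o=bedT(BED)
def onb(uv,z):
    p,d=ray(c,np.array(uv,float),True);p=R.T@(p-o);d=R.T@d;return ((p+d*(z/1000-p[2])/d[2])*1000).round(1)
hsv=cv2.cvtColor(w,cv2.COLOR_RGB2HSV);bl=(hsv[...,0]>100)&(hsv[...,0]<125)&(hsv[...,1]>100)
for u in(258,275,290,305,320,335):
    i=np.where(bl[100:130,u])[0];print(u,100+i.min(),100+i.max(),onb((u,100.5+i.max()),10))
for u in(160,200,240,280,320,345):
    col=w[100:160,u].min(1).astype(int);d=np.diff(col);k=d.argmax();print(u,100.5+k,onb((u,100.5+k),33.7))
row=w[200].astype(int);
for v in(160,200,240):
    b=bl[v,340:380];k=np.where(b)[0].min();print("R edge",v,340+k,onb((340+k,v),33.7))
# lip edge: blue region inner/outer
for v in(130,180,230):
    i=np.where(bl[v,340:420])[0]+340;print(v,i.min(),i.max())
E
```

```text
258 110 118 [ -2.3 -77.   10. ]
275 110 118 [-11.5 -76.9  10. ]
290 110 118 [-19.5 -76.9  10. ]
305 110 118 [-27.6 -77.   10. ]
320 110 118 [-35.8 -77.1  10. ]
335 111 119 [-44.1 -76.8  10. ]
160 136.5 [ 44.8 -69.9  33.7]
200 134.5 [ 24.1 -69.8  33.7]
240 133.5 [  4.7 -69.7  33.7]
280 119.5 [-14.2 -76.1  33.7]
320 120.5 [-33.  -75.8  33.7]
345 133.5 [-45.1 -70.   33.7]
R edge 160 354 [-49.9 -57.3  33.7]
R edge 200 351 [-49.3 -37.4  33.7]
R edge 240 349 [-49.5 -16.3  33.7]
130 352 407
180 353 404
230 350 400
```

Request:
move_arm --targets '[[[0,0,0,10,0,0,0],[0,0,0,17,0,0,0],[0,0,0,19,0,0,0],[0,0,0,20,0,0,0],[0,0,0,20,0,0,0]]]'

```text
clock: 9.12
tool_pos: [0.5733, -0.197, 0.0959]
eef_rot: [0.76, 0.596, -0.159, -0.204]
contact_force: [-0.1, 0.8, -6.8]
opening: 0.136
finger_force: 45.0
```

```bash
python3 - <<'E'
from h import *
s=r.get_state();R,o=bedT(BED);print(inbed(),R.T@s['contact_force'])
E
```

```text
(array([-13.9,  -3.4,  20.6]), array([0. , 0.1, 0. ])) [-3.19129092 -0.72916895 -6.06247221]
```

Request:
move_arm --targets '[[[0,0,2,0.5,0,0,0],[0,0,4,1,0,0,0],[0,0,5.5,1,0,0,0],[0,0,6.5,1,0,0,0],[0,0,6.5,1,0,0,0]]]'

```text
clock: 9.75
tool_pos: [0.5779, -0.1984, 0.0925]
eef_rot: [0.76, 0.596, -0.16, -0.204]
contact_force: [-0.3, -0.0, 2.5]
opening: 0.136
finger_force: 45.0
```

```bash
python3 - <<'E'
from h import *
s=r.get_state();R,o=bedT(BED);print(inbed(),R.T@s['contact_force'],s['moment'],s['finger_force'])
E
```

```text
(array([-19.8,  -3.2,  20. ]), array([0.1, 0.1, 0. ])) [1.49049877 0.06286693 2.07360802] [-0.08983203  0.05349908  0.08950066] 45.003264555707574
```

Request:
move_arm --targets '[[[0,0,1.5,0,0,0,0],[0,0,2.5,0,0,0,0],[0,0,2.5,0,0,0,0]]]'

```text
clock: 10.12
tool_pos: [0.578, -0.1984, 0.0924]
eef_rot: [0.76, 0.595, -0.161, -0.207]
contact_force: [-6.7, 2.2, 10.9]
opening: 0.127
finger_force: 45.1
```

```bash
python3 - <<'E'
from h import *
s=r.get_state();R,o=bedT(BED);print(inbed(),R.T@s['contact_force'],s['moment'],s['finger_force'])
E
```

```text
(array([-19.9,  -3.1,  20.1]), array([0.4, 0.1, 0.1])) [11.56952185 -0.54170387  5.90004892] [0.32559901 1.50014841 0.0600192 ] 45.05282810423523
```

Request:
move_arm --targets '[[[0,0,-1.2,0,0,0,0],[0.5,0,-1.2,0,0,0,0],[0.5,0,-1.2,0,0,0,0],[0.5,0,-1.2,0,0,0,0],[0.5,0,-1.2,0,0,0,0],[0.5,0,-1.2,-20,0,0,0],[0.5,0,-1.2,-60,0,0,0],[0.5,0,-1.2,-110,0,0,0],[0.5,0,-1.2,-150,0,0,0],[0.5,0,-1.2,-150,0,0,0]]]'

```text
clock: 11.38
tool_pos: [0.6542, -0.2174, 0.223]
eef_rot: [0.761, 0.597, -0.158, -0.201]
contact_force: [-0.3, -0.1, -0.3]
opening: 0.502
finger_force: 0.0
```

```bash
python3 - <<'E'
from h import *
print(inbed(),r.get_state()['q'].round(2))
c=r.camera_info("wrist");w=r.snapshot("wrist");R,o=bedT(BED)
np.savez("w5.npz",**{k:np.array(v) for k,v in c.items()});cv2.imwrite("pics/w5.png",w[...,::-1])
def onb(uv,z):
    p,d=ray(c,np.array(uv,float),True);p=R.T@(p-o);d=R.T@d;return ((p+d*(z/1000-p[2])/d[2])*1000).round(1)
m=((w.min(2)>170)*255).astype(np.uint8);cs,_=cv2.findContours(m,0,1);k=max(cs,key=cv2.contourArea)
for p in cv2.approxPolyDP(k,4,True)[:,0]:print(p,onb(p,12))
# handle from first pictures: black rod ends
T=r.camera_info("top");S=r.camera_info("side");rt=ray(T,(430.5,150));rs=ray(S,(353,232))
a=r.snapshot("side");t=r.snapshot("top");cv2.imwrite("pics/s5.png",a[...,::-1]);cv2.imwrite("pics/t5.png",t[...,::-1])
# strap angle: handle point predicted for angles
for th in np.arange(1.7,2.06,.05):
    P=R@(np.array([-7,92-213*np.cos(th),22+213*np.sin(th)])/1000)+o;print(round(th,2),P.round(3),proj(T,P).round(1),proj(S,P).round(1))
cv2.imwrite("pics/m5.png",np.hstack([cv2.resize(w[...,::-1],(530,400)),cv2.resize(a[150:330,230:350,::-1],(266,400),interpolation=2)]))
E
```

```text
(array([-22.6,  -2.9, 172.4]), array([-0.4,  0. ,  0. ])) [ 0.2   1.15  0.21  0.65 -0.15  1.86  0.09]
[321 100] [-61.3 -96.   12. ]
[245 100] [  9.4 -95.9  12. ]
[261 104] [ -5.5 -91.8  12. ]
[249 106] [  5.6 -90.1  12. ]
[239 118] [ 15.1 -79.   12. ]
[223 109] [ 30.2 -88.   12. ]
[197 120] [ 55.6 -78.6  12. ]
[186 117] [ 66.5 -82.1  12. ]
[185 103] [ 67.2 -95.7  12. ]
[196 269] [66.6 75.2 12. ]
[221 244] [37.3 46.2 12. ]
[236 255] [22.3 58.2 12. ]
[240 272] [19.1 77.8 12. ]
[257 270] [ 1.1 75.2 12. ]
[258 265] [-0.1 69.4 12. ]
[310 267] [-54.3  72.   12. ]
[313 129] [-54.  -68.4  12. ]
[202 128] [ 50.9 -70.7  12. ]
[298 125] [-39.9 -72.   12. ]
[302 121] [-43.6 -75.8  12. ]
[255 121] [  0.1 -75.8  12. ]
[253 115] [  2.  -81.5  12. ]
[299 112] [-40.8 -84.2  12. ]
[305 106] [-46.4 -90.   12. ]
[320 107] [-60.4 -89.3  12. ]
1.7 [ 0.642 -0.34   0.283] [421.  142.5] [360.1 228.4]
1.75 [ 0.638 -0.35   0.282] [425.1 144.1] [359.7 232.1]
1.8 [ 0.635 -0.36   0.28 ] [429.  145.8] [359.1 235.9]
1.85 [ 0.631 -0.37   0.278] [432.8 147.6] [358.4 240. ]
1.9 [ 0.627 -0.379  0.275] [436.4 149.6] [357.4 244.2]
1.95 [ 0.623 -0.389  0.272] [439.9 151.8] [356.3 248.6]
2.0 [ 0.619 -0.398  0.268] [443.2 154. ] [355.1 253.1]
2.05 [ 0.614 -0.406  0.264] [446.3 156.3] [353.6 257.8]
```

View pics/m5.png

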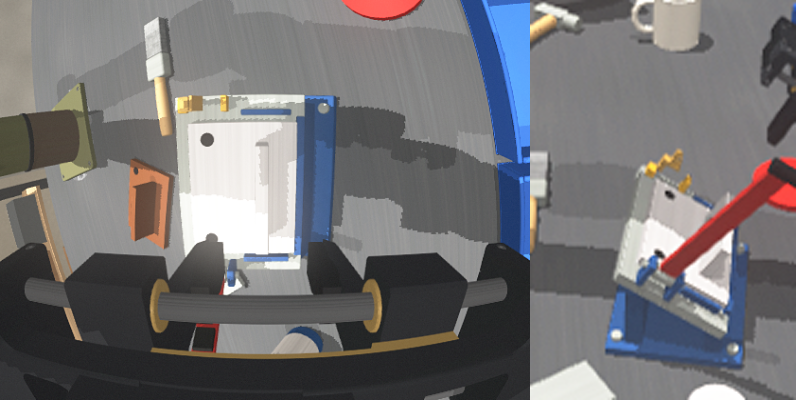

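The bracket is seated flat between the guides and against the lip. The bar stands on the hinge side. Next I measure the bar angle from the black handle.

```bash
python3 - <<'E'
from h import *
from scipy.optimize import least_squares
R,o=bedT(BED);E={}
for n,(x0,x1,y0,y1) in(("top",(415,445,132,170)),("side",(330,380,210,252))):
    b=cv2.imread(f"pics/{n}0.png");z=np.zeros(b.shape[:2],np.uint8);z[y0:y1,x0:x1]=(b[y0:y1,x0:x1].max(2)<50)*255
    cs,_=cv2.findContours(z,0,1);k=max(cs,key=cv2.contourArea);rc=cv2.minAreaRect(k);bx=cv2.boxPoints(rc)
    d=[np.linalg.norm(bx[0]-bx[1]),np.linalg.norm(bx[1]-bx[2])]
    e=[(bx[0]+bx[1])/2,(bx[2]+bx[3])/2] if d[0]<d[1] else [(bx[1]+bx[2])/2,(bx[3]+bx[0])/2]
    E[n]=sorted([p.tolist() for p in e],key=lambda p:-p[1] if n=="top" else p[0]);print(n,cv2.contourArea(k),E[n],rc[1])
C={n:r.camera_info(n) for n in E}
for i in(0,1):
    P=tri(ray(C["top"],E["top"][i]),ray(C["side"],E["side"][i]));print(P,(R.T@(P-o)*1000).round(1))
P=lambda x,th:R@(np.array([x,92-213*np.cos(th),22+213*np.sin(th)])/1000)+o
for th in(1.7,1.75,1.8,1.85,1.9):print(th,[(proj(C[n],P(x,th))-E[n][i]).round(1).tolist() for n in E for i,x in((0,20),(1,-30))])
E
```

```text
top 100.5 [[429.5, 161.0], [429.5, 139.0]] (5.0, 22.0)
side 1.0 [[345.2153625488281, 230.62307739257812], [359.2153625488281, 238.62307739257812]] (16.124515533447266, 0.8682431578636169)
[ 0.60031881 -0.35662145  0.29049829] [ 27.8 145.2 221.2]
[ 0.64360896 -0.36160675  0.27731855] [-16.2 139.8 231.4]
1.7 [[-8.5, -11.2], [-8.5, -2.5], [3.8, -8.8], [10.2, -4.6]]
1.75 [[-4.4, -9.6], [-4.5, -1.0], [3.3, -5.2], [9.8, -0.9]]
1.8 [[-0.4, -7.9], [-0.6, 0.7], [2.7, -1.4], [9.4, 2.9]]
1.85 [[3.5, -6.0], [3.1, 2.6], [1.8, 2.6], [8.7, 7.0]]
1.9 [[7.2, -4.0], [6.7, 4.5], [0.8, 6.8], [7.8, 11.2]]
```

Bar angle is about 1.80 rad: the rod's low end matches in both views. I'll straddle the rod with the tool's closing line along the bed's y, tilted 10° from vertical, and follow the arc.

```bash
cat >> h.py <<'E'
PHI=np.radians(20)
def tool2():
    R,o=bedT(BED);s,c=np.sin(PHI),np.cos(PHI)
    return np.column_stack([R@[c,0,-s],R@[0,-1,0],R@[-s,0,-c]])
def rod(th,back=10,off=0):
    "TCP in bed mm so that the rod lies `back` mm behind it, at bar angle th"
    z=np.array([-np.sin(PHI),0,-np.cos(PHI)])
    return np.array([-7,91-213*np.cos(th),22+213*np.sin(th)])+z*(back-off)
E
python3 - <<'E'
from h import *
print(inbed());R,o=bedT(BED)
for b in((-20,0,235),(-20,20,280),rod(1.8,10,60)):print(np.round(b),(R@np.array(b)/1000+o).round(3),go(b,tool2()))
E
```

```text
(array([-21.5,  -3.2, 167.8]), array([0.2, 0.1, 0. ]))
[-20   0 235] [ 0.682 -0.227  0.279] (array([ -3.1,  -1.7, -67.2]), array([-15.8, -15.9, -89. ]))
[-20  20 280] [ 0.699 -0.252  0.317] (array([ -23. ,   -1.9, -112.2]), array([-15.8, -15.9, -89. ]))
[ 10. 139. 276.] [ 0.643 -0.361  0.329] (array([-142.4,  -31.9, -108.8]), array([-15.8, -15.9, -89. ]))
```

Request:
move_arm --targets '[[[0.5,0,0,-20,-1.7,-1.7,-9.5],[0.5,0,0,-45,-3.4,-3.4,-19],[0.5,-2,0,-65,-5.2,-5.2,-29],[0.5,-8,-4,-80,-6.8,-6.8,-38],[0.5,-15,-8,-95,-8.5,-8.5,-48],[0.5,-20,-10,-110,-10.2,-10.2,-57],[0.5,-20,-10,-112,-12,-12,-67],[0.5,-20,-12,-112,-13.7,-13.7,-77],[0.5,-20,-12,-112,-15.8,-15.9,-89],[0.5,-20,-12,-112,-15.8,-15.9,-89]]]'

```text
clock: 12.78
tool_pos: [0.6902, -0.2472, 0.3233]
eef_rot: [0.12, 0.989, 0.011, -0.086]
contact_force: [0.3, -0.8, -0.2]
opening: 0.498
finger_force: 0.0
```

```bash
python3 - <<'E'
from h import *
print(inbed(),r.get_state()['q'].round(2))
for b in((0,70,280),rod(1.8,10,60),rod(1.8,10,25),rod(1.8)):print(np.round(b),go(b,tool2()))
E
```

```text
(array([ -8.9,  17.5, 280.2]), array([-15.7, -15.7, -88.9])) [ 0.31  0.91 -0.11  0.79  0.09  1.62  1.56]
[  0  70 280] (array([  8.3, -52.5,  -2.8]), array([ 0. ,  0. , -0.1]))
[ 10. 139. 276.] (array([  18.9, -121.9,   -3. ]), array([ 0. ,  0. , -0.1]))
[ -2. 139. 244.] (array([  19. , -121.9,   32. ]), array([ 0. ,  0. , -0.1]))
[-10. 139. 220.] (array([  19. , -121.9,   57. ]), array([ 0. ,  0. , -0.1]))
```

Request:
move_arm --targets '[[[0.75,6,-40,-3,0,0,0],[0.75,12,-80,-3,0,0,0],[0.75,19,-115,-3,0,0,0],[0.75,19,-122,5,0,0,0],[0.75,19,-122,25,0,0,0],[0.75,19,-122,45,0,0,0],[0.75,19,-122,57,0,0,0],[0.3,19,-122,57,0,0,0],[0,19,-122,57,0,0,0],[0,19,-122,57,0,0,0]]]' --newtons 20

```text
clock: 14.02
tool_pos: [0.6355, -0.3587, 0.2718]
eef_rot: [0.12, 0.989, 0.01, -0.084]
contact_force: [-0.2, -0.6, 1.3]
opening: 0.428
finger_force: 0.0
```

Request:
move_arm --targets '[[[0,0,0,0,0,0,0],[0,0,0,0,0,0,0],[0,0,0,0,0,0,0],[0,0,0,0,0,0,0],[0,0,0,0,0,0,0],[0,0,0,0,0,0,0]]]'

```text
clock: 14.78
tool_pos: [0.635, -0.3591, 0.2713]
eef_rot: [0.12, 0.989, 0.01, -0.085]
contact_force: [1.2, -0.9, 2.1]
opening: 0.172
finger_force: 20.0
```

```bash
python3 - <<'E'
from h import *
s=r.get_state();R,o=bedT(BED);p,_=inbed();print(p,R.T@s['contact_force'],s['opening'],s['q'].round(2))
# angle from TCP y
z=np.array([-np.sin(PHI),0,-np.cos(PHI)]);q=p-10*z;print(q,np.arccos((91-q[1])/213),np.hypot(91-q[1],q[2]-22))
for th in np.arange(1.8,-.05,-.1):print(round(th,2),go(rod(th),tool2())[0])
E
```

```text
[-11.5 139.4 221.7] [-0.14158702  0.58530543  2.54583199] 0.17202223459225638 [ 0.48  0.92 -0.11  0.92  0.12  1.47  1.71]
[ -8.07979857 139.4        231.09692621] 1.8000287030003246 214.6254517748882
1.8 [1.6 0.  1.2]
1.7 [ 0.3 21.  -2.4]
1.6 [-0.3 42.2 -4. ]
1.5 [-0.1 63.5 -3.5]
1.4 [ 0.8 84.6 -1.2]
1.3 [  2.4 105.4   3.2]
1.2 [  4.8 125.6   9.5]
1.1 [  7.8 145.   17.7]
1.0 [ 11.5 163.5  27.6]
0.9 [ 15.8 180.8  39.2]
0.8 [ 20.7 196.8  52.4]
0.7 [ 26.1 211.3  67. ]
0.6 [ 31.9 224.2  82.9]
0.5 [ 38.2 235.3  99.9]
0.4 [ 44.8 244.6 117.9]
0.3 [ 51.8 251.9 136.7]
0.2 [ 58.9 257.2 156. ]
0.1 [ 66.2 260.4 175.8]
-0.0 [ 73.5 261.4 195.7]
```

Request:
move_arm --targets '[[[0,-1.3,21,-3.6,0,0,0],[0,-1.9,42.2,-5.2,0,0,0],[0,-1.7,63.5,-4.7,0,0,0],[0,-0.8,84.6,-2.4,0,0,0],[0,0.8,105.4,2,0,0,0],[0,3.2,125.6,8.3,0,0,0],[0,6.2,145,16.5,0,0,0],[0,9.9,163.5,26.4,0,0,0],[0,14.2,180.8,38,0,0,0],[0,19.1,196.8,51.2,0,0,0]]]'

```text
clock: 16.02
tool_pos: [0.6552, -0.1598, 0.2231]
eef_rot: [0.12, 0.989, 0.01, -0.085]
contact_force: [2.3, -2.7, -1.5]
opening: 0.172
finger_force: 20.0
```

Request:
move_arm --targets '[[[0,0,0,0,0,0,0],[0,0,0,0,0,0,0]]]'

```text
clock: 16.27
tool_pos: [0.6554, -0.1605, 0.2238]
eef_rot: [0.12, 0.989, 0.011, -0.085]
contact_force: [2.5, -0.4, -1.5]
opening: 0.174
finger_force: 20.0
```

```bash
python3 - <<'E'
from h import *
s=r.get_state();R,o=bedT(BED);p,_=inbed();print(p,_,R.T@s['contact_force'],s['opening'],s['q'].round(2))
z=np.array([-np.sin(PHI),0,-np.cos(PHI)]);q=p-10*z;print(q,np.arctan2(q[2]-22,91-q[1]),np.hypot(91-q[1],q[2]-22))
for th in (.8,.7,.6,.5,.4,.3,.2,.15,.1,.05,0,-.01):print(round(th,2),go(rod(th),tool2())[0])
E
```

```text
[-11.5 -58.3 166.9] [-15.9 -15.8 -89. ] [-2.96017044 -0.22132077 -0.07810661] 0.1737384599355874 [ 0.24  0.86 -0.13  1.21  0.09  1.24  1.44]
[ -8.07979857 -58.3        176.29692621] 0.8018557577445015 214.70452123137397
0.8 [ 1.5 -0.9  1.1]
0.7 [ 6.9 13.6 15.7]
0.6 [12.8 26.4 31.6]
0.5 [19.  37.5 48.7]
0.4 [25.6 46.7 66.7]
0.3 [32.5 54.  85.5]
0.2 [ 39.7  59.2 104.8]
0.15 [ 43.3  61.1 114.7]
0.1 [ 46.9  62.4 124.6]
0.05 [ 50.6  63.2 134.6]
0 [ 54.3  63.4 144.6]
-0.01 [ 55.   63.4 146.6]
```

Request:
move_arm --targets '[[[0,5.4,14.2,14.6,0,0,0],[0,11.3,27.1,30.5,0,0,0],[0,17.5,38.2,47.6,0,0,0],[0,24.1,47.4,65.6,0,0,0],[0,31,54.7,84.4,0,0,0],[0,38.2,60,103.7,0,0,0],[0,41.8,61.9,113.6,0,0,0],[0,45.4,63.2,123.5,0,0,0],[0,45.4,63.2,123.5,0,0,0]]]' --newtons 40

```text
clock: 17.4
tool_pos: [0.6062, -0.0848, 0.1097]
eef_rot: [0.12, 0.989, 0.01, -0.085]
contact_force: [2.3, -3.1, -0.6]
opening: 0.166
finger_force: 40.0
```

```bash
python3 - <<'E'
from h import *
s=r.get_state();R,o=bedT(BED);p,_=inbed();print(p,R.T@s['contact_force'],s['opening'],s['q'].round(2))
z=np.array([-np.sin(PHI),0,-np.cos(PHI)]);q=p-10*z;print(q,np.arctan2(q[2]-22,91-q[1]),np.hypot(91-q[1],q[2]-22))
for th in (.1,.08,.06,.04,.02,0,-.01,-.02):print(round(th,2),go(rod(th),tool2())[0])
a=r.snapshot("side")
E
```

```text
[ -11.5 -120.2   35.2] [-2.88591487  2.4191715   0.9497532 ] 0.16575575281221236 [ 0.15  0.91 -0.13  1.53  0.1   0.88  1.32]
[  -8.07979857 -120.2          44.59692621] 0.10658753550072682 212.40541677189736
0.1 [1.5 0.7 0.9]
0.08 [3.  1.1 4.9]
0.06 [4.4 1.4 8.9]
0.04 [ 5.9  1.6 12.8]
0.02 [ 7.4  1.8 16.8]
0 [ 8.8  1.8 20.8]
-0.01 [ 9.6  1.8 22.8]
-0.02 [10.3  1.8 24.8]
```

Request:
move_arm --targets '[[[0,1.5,0.4,4,0,0,0],[0,3,0.7,8,0,0,0],[0,4.4,0.9,12,0,0,0],[0,5.9,1.1,16,0,0,0],[0,7.3,1.1,20,0,0,0],[0,7.3,1.1,20,0,0,0]]]'

```text
clock: 18.2
tool_pos: [0.5969, -0.0811, 0.0923]
eef_rot: [0.12, 0.989, 0.01, -0.084]
contact_force: [3.1, -4.4, 4.9]
opening: 0.173
finger_force: 40.0
```

```bash
python3 - <<'E'
from h import *
s=r.get_state();R,o=bedT(BED);p,_=inbed();print(p,R.T@s['contact_force'],s['opening'])
z=np.array([-np.sin(PHI),0,-np.cos(PHI)]);q=p-10*z;print(q,np.arctan2(q[2]-22,91-q[1]))
E
```

```text
[ -11.7 -121.6   15.1] [-1.11686942  3.5397661   6.28354291] 0.1731264859759715
[  -8.27979857 -121.6          24.49692621] 0.011744174083259616
```

Request:
move_arm --targets '[[[0,0.7,0,2,0,0,0],[0,1,0,3,0,0,0],[0,1,0,3,0,0,0]]]'

```text
clock: 18.58
tool_pos: [0.5953, -0.0807, 0.0895]
eef_rot: [0.12, 0.989, 0.01, -0.084]
contact_force: [1.0, -3.7, 5.7]
opening: 0.167
finger_force: 40.1
```

```bash
cat > st.py <<'E'
from h import *
s=r.get_state();R,o=bedT(BED);p,_=inbed();print(p,R.T@s['contact_force'],s['opening'])
z=np.array([-np.sin(PHI),0,-np.cos(PHI)]);q=p-10*z;print(q,np.arctan2(q[2]-22,91-q[1]))
E
python3 st.py
```

```text
[ -11.7 -121.6   12. ] [1.19077777 3.3907741  5.85338168] 0.16670121196557383
[  -8.27979857 -121.6          21.39692621] -0.0028366518089220673
```

Request:
move_arm --targets '[[[0,0.5,0,1.5,0,0,0],[0,0.7,0,2,0,0,0],[0,0.7,0,2,0,0,0]]]'

```text
clock: 18.95
tool_pos: [0.5936, -0.0802, 0.0868]
eef_rot: [0.12, 0.989, 0.01, -0.085]
contact_force: [1.5, -4.0, 2.1]
opening: 0.166
finger_force: 40.1
```

```bash
python3 st.py
```

```text
[ -11.5 -121.7    8.7] [-0.96709454  3.49212375  3.02123589] 0.1656446504033635
[  -8.07979857 -121.7          18.09692621] -0.01834807611618039
```

Request:
move_arm --targets '[[[0,0.4,0,1,0,0,0],[0,0.4,0,1,0,0,0]]]'

```text
clock: 19.2
tool_pos: [0.593, -0.08, 0.0857]
eef_rot: [0.12, 0.989, 0.01, -0.085]
contact_force: [2.0, -4.8, 1.9]
opening: 0.169
finger_force: 40.0
```

```bash
python3 st.py
```

```text
[ -11.5 -121.7    7.4] [-1.73673409  4.15989013  3.17066067] 0.1691299332286879
[  -8.07979857 -121.7          16.79692621] -0.02445715251795275
```

Request:
move_arm --targets '[[[0,-0.8,0,-2.5,0,0,0],[0,-1.5,0,-4,0,0,0],[0,-2,0,-5.5,0,0,0],[0,-2,0,-5.5,0,0,0]]]'

```text
clock: 19.7
tool_pos: [0.5943, -0.0803, 0.0884]
eef_rot: [0.12, 0.989, 0.01, -0.087]
contact_force: [2.1, -5.2, -15.1]
opening: 0.169
finger_force: 40.0
```

```bash
python3 st.py
```

```text
[ -11.2 -121.7   10.4] [-10.41165358   4.4986927  -11.45041733] 0.16890832029792052
[  -7.77979857 -121.7          19.79692621] -0.01035728732724453
```

Pulling back up meets 11 N of resistance, so the bar is caught. Now ease off, open slightly and retract.

Request:
move_arm --targets '[[[0,0.9,0,2.5,0,0,0],[0.3,0.9,0,2.5,0,0,0],[0.3,0.9,0,2.5,0,0,0],[0.3,0.9,0,2.5,0,0,0],[0.3,0.9,0,-5,0,0,0],[0.3,0.9,0,-20,0,0,0],[0.3,0.9,0,-60,0,0,0],[0.3,0.9,0,-110,0,0,0],[0.3,0.9,0,-160,0,0,0],[0.3,0.9,0,-160,0,0,0]]]'

```text
clock: 20.95
tool_pos: [0.625, -0.0869, 0.2542]
eef_rot: [0.12, 0.99, 0.011, -0.08]
contact_force: [-0.6, 0.1, -0.1]
opening: 0.298
finger_force: 0.0
```

```bash
python3 st.py; python3 - <<'E'
from h import *
w=r.snapshot("wrist");a=r.snapshot("side");t=r.snapshot("top")
cv2.imwrite("pics/m6.png",np.hstack([cv2.resize(t[110:260,280:400,::-1],(400,500),interpolation=2),cv2.resize(a[200:320,250:346,::-1],(400,500),interpolation=2)]))
E
```

```text
[  44.4 -122.7  169.7] [ 0.48032026  0.04677857 -0.40623684] 0.298285782156953
[  47.82020143 -122.7         179.09692621] 0.6339151091109082
```

View pics/m6.png

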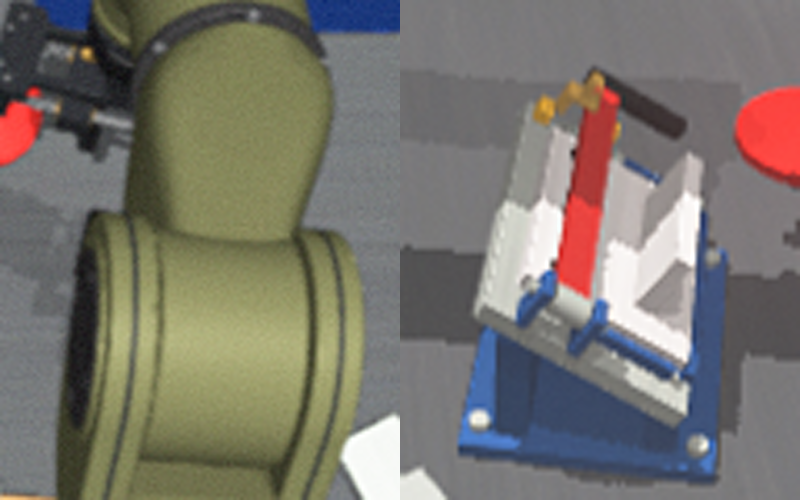

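The side view shows the red bar shut under the brass catch (hinge at right crop (570,300), catch at (600,85)). The bracket is seated against the lip and the gripper is clear, so I'm handing in.

```bash
python3 -c "
from plant import r
print(r.finish_job())"
```

```text
the job is handed in; nothing more can be done
None
```

I handed the job in at about 21 s: the bracket lies flat against the lower lip, and the bar is shut under its catch and held when I pulled up on it (about 11 N). I didn't re-check the bystanders up close at the end.

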